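# Pulse the spice grinder with its bayonet lid

## Robot

A 6-joint arm with a two-finger parallel gripper is mounted at the origin on the work surface. World frame = base frame: x ahead of the robot, y to its left, z up, the work surface at z = 0. Lengths are in m, angles in degrees, forces in N, time in s.
With the tool pointing down it reaches from about 0.4 to 0.825 m from the base axis. Payload 7 kg.
Tool frame: the origin (TCP) lies between the finger pads; the fingertips stand 19 mm ahead of it and the grasp point (between the pads) is the TCP (r.finger_overhang is the distance from the TCP to the fingertips, in m); z points along the fingers, y is the direction in which the jaws open and shut (so a half turn about z gives the same grasp; the last joint's range is limited). The gripper opens to 88 mm and grips with 3 to 60 N. Pads are 19 mm wide; open, the fingers measure 130 mm over their backs; the gripper's body (78 mm by 193 mm) begins 47 mm behind the grasp point.
Start: joints at [-48.638, 20.546, 0.682, 0, -70.136, -16.507], TCP at [0.284, -0.612, 0.246] pointing down, gripper open.
Joint ranges: [-176.03, 176.03], [-82.01, 121.73], [-58.28, 71.71], [-173.87, 95.51], [-174.79, -0.11], [-173.66, 173.66]. Speed limits (degrees/s): [136.94, 136.94, 172.46, 180, 180, 180].

## Interface

Orientations are given as [roll, pitch, yaw] about the fixed x, y, z axes, in that order (R = Rz(yaw) Ry(pitch) Rx(roll)).
In Python, from plant import r, optics gives the robot as it stands. The module is installed in compiled form; this text tells all that it offers.
- The arm moves only by the tool step_arm, never from a script. Its argument "increments" is a list of rows, each an object of numbers: "tx", "ty", "tz": the shift along the world's x, y, z in mm; "ax", "ay", "az": the turn, a rotation vector about the world's x, y, z in degrees; "claw": the gripper command: -1 is shut, 1 is fully open, values between are in proportion. In form: [{"tx": .., "ty": .., "tz": .., "ax": .., "ay": .., "az": .., "claw": ..}, ...]. A call has 1 to 12 rows; each row shifts and turns the commanded pose from where the row before left it; what a row does not reach is not made up. A row lasts 1/10 s, in which the tool goes at most 50 mm and 8.59 degrees, less where a joint would pass 70% of its speed; a pose out of reach is approached as far as the arm can. A call with a gripper value outside its range is refused whole. The fingers move at their own pace and stop on an object; "newtons" is the grip in N (left out, the last holds). Time passes only in rows, so rows that do not move let the fingers close. It gives the time, the measured TCP pose, the force and the opening at its end, in the units of the state.
- r.get_state(): the state, without advancing time (a new reading comes with each control period).
- optics.capture(name): name is "side" or "top"; returns a dict with "image" (480x640x3 uint8, blue, green, red), "depth" (480x640 float32, m along the optical axis (not along the pixel's ray), 0 where there is no reading), "fx", "fy", "cx", "cy" (pixels), "R" (3x3) and "t" (3): a world point X has camera coordinates R X + t. Camera axes: x right, y down, z forward; pixel columns grow to the right and rows downward; lengths in m; the calibration is good to about 2 mm. A picture is of the moment at which its call begins.
- r.close_job(): hands the job in, once; it reports no verdict.
The state is a dict: "time_s": time; "joints": joint angles; "qd": joint speeds; "joint_torque": joint torques, N m; "tcp_pos": TCP position; "eef_rot": TCP orientation; "contact_force": force on the tool from outside, world axes, zero at the start; "moment": the same for the moment, N m; "gripper_width": finger opening in m.
Only numpy, scipy, OpenCV 4.12 (cv2) and the standard library are available. Lean on these libraries where they do the work, as an engineer would, in place of code of your own. Each camera call takes 0.05 s, during which the arm holds its last target. There are 200 camera calls.

## Task

The spice grinder is loaded and its lid lies on the worktop: pick the lid up by its grip bar, fit it on the grinder with its two lugs in the notches of the collar, press it down against the spring and turn it clockwise (seen from above) to the pulse position, where the bar points at the middle rib, halfway to where the lid clicks locked. Never turn it so far that it clicks; finish with the gripper still holding the lid in the pulse position, because it springs back if let go. Leave the other things on the worktop where they stand.

Things in the scene. Friction and masses are not known exactly. Their poses are not given: they have to be found in the camera images.
- lid: The grinder's white plastic lid, lying right way up: a round cover 85 mm across, 34 mm high to its flat top, hollow below (skirt), about 0.16 kg, with an upright grip bar across the top: 62 mm long, 16 mm thick, 28 mm high (bar top 62 mm above the underside). Origin: centre of the underside; z up; x runs along the bar and through both lugs (a half turn changes nothing).
- lid_bar (a point): Middle of the lid's grip bar, on the lid's axis 48 mm above its underside (14 mm above the flat top of the cover).
- lid_lug (a point): One of the lid's two lugs, at the end of its +x axis, 46 mm from the axis (the other is opposite): 12 mm wide, 8 mm high, at the very bottom of the skirt, reaching out to 51 mm from the axis.
- grinder: The spice grinder, standing fast on suction feet: steel body 120 mm across at the foot, black collar 115 mm across with its top rim 125 mm above the worktop; inside it a steel bowl whose tapered rim stands 10 mm above the collar and centres the lid's skirt with about 2 mm play all round. Origin: centre of its foot; z up; x runs through the collar's two notches.
- collar_top (a point): Point on the grinder's axis at the height of the collar's top rim. With its lugs in the notches the lid's underside rests 10 mm below this point on a sprung ring; pushed 4 to 8 mm lower, the lugs are below the collar's 6 mm thick inward flange and the lid can be turned clockwise seen from above, the lugs running under the flange.
- notch (a point): One of the collar's two notches (19 mm wide, open at the top, with a rib outside), at the end of the grinder's +x axis, 50 mm from the axis at rim height; the other is opposite. With the lid's x along the grinder's x, either way round, the lugs drop in.
- pulse_rib (a point): The middle rib outside the collar (58 mm from the axis, near the rim), 0.5 rad clockwise from the notch rib: the pulse position of the lid's bar. A light spring turns the lid back (0.06 N m at the notch, 0.14 N m here). There is a like set of ribs opposite.
- lock_rib (a point): The third, longer rib, 1.0 rad clockwise from the notch: locked. From about 0.9 rad on the flange is thinner and the lid clicks up into it and stays.
- spring_plate (a joint): How far the sprung ring in the grinder is pushed down, in m: 0 free (4 N to start it), 0.008 bottom (8 N); 0.004 or more lets the lid turn.
- switch_ring (a joint): How far the lid has turned the ring in the grinder clockwise from the notches, in rad: 0 open, 0.5 pulse, clicks locked at about 0.9. It follows the lid's angle with up to 0.05 rad of play.
- storage_cap: Bystander: the grinder's plain storage cap, a flat white round cap 87 mm across and 18 mm high, without bar or lugs. Origin: centre of its underside. It and the lid may lie in either of two places.
- jar_low: Bystander: spice jar, 44 mm across, 85 mm high. Origin: centre of its foot.
- jar_tall: Bystander: spice jar, 44 mm across, 110 mm high. Origin: centre of its foot.
- mug: Bystander: white mug, 80 mm across, 92 mm high, handle at its +y side. Origin: centre of its foot.
- spoon: Bystander: wooden spoon lying along its x.
- thermometer: Bystander: dial thermometer lying along its x, 125 mm long, dial 36 mm across at its -x end.
- pan_lid: Bystander: steel saucepan lid, 132 mm across, 38 mm high with a round black knob. Origin: centre of its underside.
Things that resemble listed ones, but are neither listed nor needed, are in the scene too. Leave any blue or pink look-alike of the lid alone.

How it is judged:
By the outcome, as a careful person would: the job done as asked, in the order asked, and still so for the second after the job is handed in, while the arm keeps its last pose, push and grip.
It also fails if it takes over 46 s, if anything falls off the work surface, if the arm or the gripper's body presses on something with over 40 N, if the wrist force passes 120 N, or if a joint passes its speed limit or range.

## Working session

There is one attempt and no reset: what is moved stays moved. The work goes in short steps, Python scripts to look and compute and a tool call to move; the robot and the scene stay as the last step left them, time stands still between calls to the robot, and variables do not carry over. Pictures are saved under pics/ and viewed, about 8 in all and at most 12, crops included, and the job is handed in when it is done.

Besides the shell and the picture viewer there is one more tool, called in YAML: its name, and indented under it one key for each argument. step_arm: Moves the arm, as the interface text tells. Its arguments: {"type":"object","properties":{"increments":{"type":"array","items":{"type":"object","properties":{"tx":{"type":"number"},"ty":{"type":"number"},"tz":{"type":"number"},"ax":{"type":"number"},"ay":{"type":"number"},"az":{"type":"number"},"claw":{"type":"number"}}}},"newtons":{"type":"number"}},"required":["increments"]}

```bash
mkdir -p pics; python3 - <<'E'
from plant import r, optics
import cv2,pickle
for n in("top","side"):
    c=optics.capture(n); pickle.dump(c,open(n+".pkl","wb")); cv2.imwrite(f"pics/{n}0.png",c["image"])
    print(n,c["fx"],c["cx"],c["cy"],c["R"],c["t"])
print(r.get_state())
E
```

```text
top 617.3011313886849 318.627958696837 240.1107595797566 [[ 0.01456236 -0.9998202  -0.01214517]
 [-0.98972379 -0.01268517 -0.14242862]
 [ 0.14224894  0.01409446 -0.98973056]] [0.01789051 0.51902481 1.32008843]
side 467.9195297252108 319.06760335350003 248.24124201831665 [[ 0.99867552 -0.04998792  0.01218255]
 [-0.0153642  -0.51571809 -0.85662056]
 [ 0.04910344  0.85529881 -0.51580306]] [-0.53369071  0.09504045  0.8939526 ]
{'time_s': 0.1, 'joints': array([-4.86378672e+01,  2.05859424e+01,  6.39112034e-01, -1.64392345e-02,
       -7.01353165e+01, -1.65058976e+01]), 'qd': array([ 0.0382384 , -0.0927762 ,  0.05365769,  0.04377644, -0.02378489,
        0.07122101]), 'joint_torque': array([-1.77980011e-03, -5.84163022e+01,  2.93750113e+01,  7.01537043e+00,
        1.02101124e-02, -2.93315554e-05]), 'tcp_pos': array([ 0.28352327, -0.6121234 ,  0.24473678]), 'eef_rot': array([ 1.79916847e+02, -8.52304628e-03, -1.55149356e+02]), 'contact_force': array([ 0.11261614, -0.34382757, -1.31135606]), 'moment': array([0.02762894, 0.08407954, 0.02585212]), 'gripper_width': 0.08777864390227058}
```

View pics/top0.png

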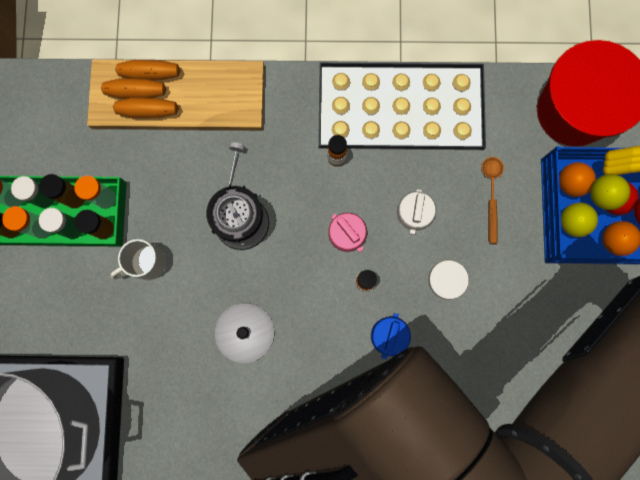

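View pics/side0.png

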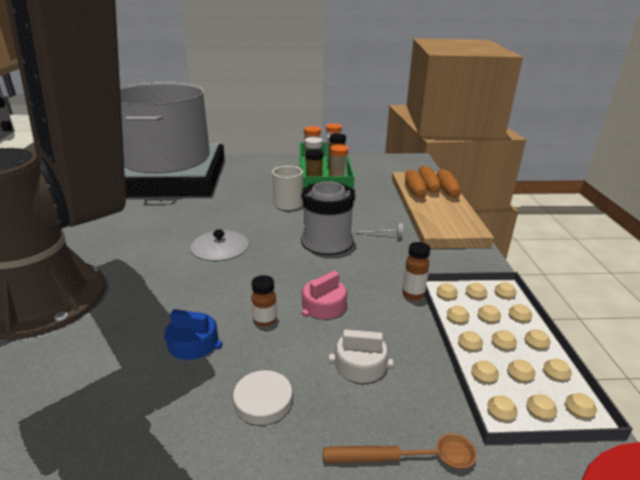

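The top view shows the white lid at about (417,210), with a lug at (413,231). The grinder is at (237,213), the plain cap at (449,280), and the look-alikes are pink (348,232) and blue (391,335). In the side view the lid is at (361,355) and the grinder at (328,215). Next I'll enlarge the grinder and lid crops.

```bash
cat > h.py <<'E'
import numpy as np,cv2,pickle
def ray(c,uv,z):
    uv=np.atleast_2d(uv).astype(float)
    d=np.c_[(uv[:,0]-c["cx"])/c["fx"],(uv[:,1]-c["cy"])/c["fy"],np.ones(len(uv))]@c["R"]
    o=-c["R"].T@c["t"]; return o+d*((z-o[2])/d[:,2])[:,None]
def cloud(c,x0,y0,x1,y1):
    v,u=np.mgrid[y0:y1,x0:x1]; d=c["depth"][y0:y1,x0:x1]
    P=np.stack([(u-c["cx"])/c["fx"]*d,(v-c["cy"])/c["fy"]*d,d],-1)
    return (P-c["t"])@c["R"]
def crop(c,x0,y0,x1,y1,k): return cv2.resize(c["image"][y0:y1,x0:x1],None,fx=k,fy=k,interpolation=cv2.INTER_CUBIC)
E
python3 - <<'E'
from h import *
t=pickle.load(open("top.pkl","rb"));s=pickle.load(open("side.pkl","rb"))
a=crop(t,200,180,275,255,5);b=crop(t,385,175,450,250,5);d=crop(s,290,165,370,260,4)
H=400;im=np.zeros((600,800,3),np.uint8)
im[:375,:375]=a; im[:375,400:725]=b; 
im=np.clip(im.astype(float)*1.0,0,255)
a2=np.clip(255*(a/255.)**.5,0,255); im[:375,:375]=a2
cv2.imwrite("pics/crop1.png",im[:380])
cv2.imwrite("pics/x.png",d)
for nm,box in(("lid",(385,175,450,250)),("grinder",(200,180,275,255))):
    P=cloud(t,*box);I=t["image"][box[1]:box[3],box[0]:box[2]].astype(int)
    Z=P[...,2]
    for lo,hi in((.028,.04),(.055,.07),(.115,.130),(.130,.142)):
        m=(Z>lo)&(Z<hi)&(P[...,0]>0)
        if m.sum()>15:
            Q=P[m]; (cx,cy),(w,h),an=cv2.minAreaRect((Q[:,:2]*1000).astype(np.float32))
            print(nm,lo,m.sum(),Q.mean(0).round(4),"rect",cx,cy,w,h,an)
E
```

```text
lid 0.028 839 [ 0.5886 -0.1902  0.0336] rect 590.248291015625 -191.89120483398438 83.02186584472656 83.03974914550781 31.944278717041016
lid 0.055 202 [ 0.5899 -0.1914  0.0621] rect 590.0409545898438 -191.8221435546875 16.06613540649414 62.167510986328125 80.4144058227539
grinder 0.028 47 [0.5278 0.1712 0.033 ] rect 531.3612670898438 176.7730255126953 37.04108810424805 102.13007354736328 39.753360748291016
grinder 0.055 56 [0.5241 0.1737 0.0618] rect 528.9528198242188 176.20333862304688 28.985849380493164 96.19627380371094 37.61166000366211
grinder 0.115 1251 [0.5596 0.2003 0.1232] rect 560.3670043945312 201.12982177734375 117.26573944091797 114.21642303466797 23.01357078552246
grinder 0.13 221 [0.5586 0.1999 0.1336] rect 565.229736328125 205.43069458007812 94.17793273925781 111.25299072265625 28.242359161376953[ WARN:0@0.030] global loadsave.cpp:1063 imwrite_ Unsupported depth image for selected encoder is fallbacked to CV_8U.
```

View pics/crop1.png

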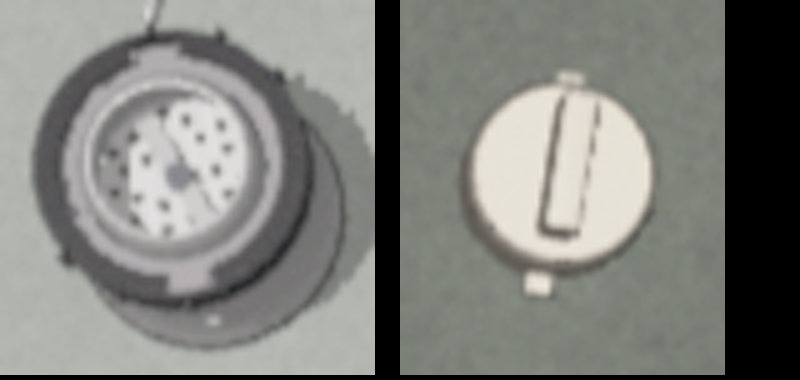

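```bash
python3 - <<'E'
from h import *
from scipy.optimize import least_squares
t=pickle.load(open("top.pkl","rb"));print("cam",-t["R"].T@t["t"])
box=(195,170,280,260);P=cloud(t,*box);g=t["image"][...,:].mean(2)
m=(P[...,2]>.121)&(P[...,2]<.129)&(g[box[1]:box[3],box[0]:box[2]]<75)
mm=m.astype(np.uint8);cn=max(cv2.findContours(mm,0,cv2.CHAIN_APPROX_NONE)[0],key=len)[:,0]+box[:2]
W=ray(t,cn,.125)[:,:2]
f=lambda p:np.hypot(*(W-p[:2]).T)-p[2]
o=least_squares(f,[.56,.2,.0575],loss="soft_l1",f_scale=.001);print("collar",o.x,np.abs(o.fun).mean(),"z",np.median(P[m][:,2]))
c=o.x[:2]
def px(X):
    q=X@t["R"].T+t["t"];return (q[:,0]/q[:,2]*t["fx"]+t["cx"]).astype(np.float32),(q[:,1]/q[:,2]*t["fy"]+t["cy"]).astype(np.float32)
th=np.radians(np.arange(0,360,2))
for rr in(.048,.050,.052,.0595):
    X=np.c_[c[0]+rr*np.cos(th),c[1]+rr*np.sin(th),np.full(len(th),.125)]
    u,v=px(X);b=cv2.remap(g.astype(np.float32),u[None],v[None],1)[0];print(rr);print(b.round().astype(int).tolist())
    w=np.clip(b-75,0,None) if rr<.055 else None
    if w is not None: print("axis deg",np.degrees(np.angle((w*np.exp(2j*th)).sum()))/2)
E
```

```text
cam [0.32564948 0.00586527 1.38067313]
collar [0.56101183 0.20103482 0.05652031] 0.0009308693106789731 z 0.12516678767180478
0.048
[105, 115, 117, 117, 116, 115, 112, 109, 105, 81, 68, 46, 27, 27, 26, 25, 26, 24, 25, 23, 25, 27, 28, 30, 27, 27, 26, 27, 26, 26, 26, 27, 28, 27, 27, 26, 26, 26, 25, 29, 29, 28, 28, 28, 27, 27, 28, 27, 27, 29, 29, 29, 30, 29, 29, 29, 30, 31, 32, 32, 32, 34, 33, 33, 32, 33, 33, 34, 33, 35, 34, 37, 35, 36, 32, 34, 35, 36, 36, 34, 36, 37, 36, 35, 36, 38, 38, 37, 37, 37, 53, 85, 116, 123, 123, 123, 124, 124, 124, 122, 105, 77, 52, 40, 38, 39, 39, 37, 40, 39, 42, 39, 37, 38, 38, 40, 39, 40, 39, 39, 40, 41, 39, 42, 42, 38, 42, 43, 41, 40, 43, 45, 45, 44, 44, 44, 46, 46, 46, 46, 47, 45, 44, 47, 51, 53, 53, 53, 53, 51, 51, 54, 56, 62, 60, 58, 52, 47, 46, 51, 52, 50, 51, 47, 49, 46, 40, 43, 39, 36, 39, 41, 36, 35, 35, 36, 42, 46, 56, 80]
axis deg 9.912997926337258
0.05
[83, 87, 87, 89, 91, 91, 87, 83, 77, 68, 68, 42, 30, 26, 26, 27, 27, 27, 26, 27, 27, 28, 27, 27, 27, 27, 27, 27, 28, 28, 28, 28, 28, 29, 30, 30, 29, 29, 29, 30, 30, 30, 30, 29, 29, 29, 30, 30, 29, 3
[... 1420 characters left out ...]
, 111, 109, 112, 108, 105, 106, 111, 112, 113, 111, 112, 115, 117, 114, 118, 114, 116, 120, 118, 117, 117, 120, 123, 122, 123, 125, 123, 120, 118, 117, 117, 120, 120, 120, 119, 122, 123, 121, 121, 121, 123, 124, 123, 118, 94, 73, 62, 70, 87, 104, 114, 112, 108, 99, 89, 69, 61, 62, 54, 45, 40, 43, 50, 51, 46, 43, 41, 37, 33, 30, 27, 25, 27, 29, 25, 18, 18, 19, 18, 20, 18, 15, 17, 12, 15, 12, 14, 10, 13, 10, 10, 14, 13, 10, 11, 12, 11, 11, 12, 11, 14, 13, 14, 13, 12, 15, 14, 15, 20, 21, 18, 19, 21, 22, 24, 24, 26, 28, 35, 40, 39, 34, 30, 32, 39, 48, 57, 60, 61, 60, 60, 57, 53, 44, 28, 37, 59, 93, 102, 105, 110, 111, 108, 105, 99, 100, 100, 97, 70, 40, 46, 85, 101, 100, 101, 104, 104, 102, 101]
```

Measurements:

| Item | Position (m) | Angle |
|---|---|---|
| Lid | (0.590, -0.192) | bar at -9.6° |
| Grinder | (0.5605, 0.2007) | notch axis about 10° |

The pulse rib came out near -19.5°, against about -18.6° expected. I'm moving above the lid now.

step_arm:
  increments:
    - {"tx":26,"ty":35,"tz":-8,"az":-2.9,"claw":0.2}
    - {"tx":26,"ty":35,"tz":-8,"az":-2.9,"claw":0.2}
    - {"tx":26,"ty":35,"tz":-8,"az":-2.9,"claw":0.2}
    - {"tx":26,"ty":35,"tz":-8,"az":-2.9,"claw":0.2}
    - {"tx":26,"ty":35,"tz":-8,"az":-2.9,"claw":0.2}
    - {"tx":26,"ty":35,"tz":-8,"az":-2.9,"claw":0.2}
    - {"tx":26,"ty":35,"tz":-8,"az":-2.9,"claw":0.2}
    - {"tx":26,"ty":35,"tz":-8,"az":-2.9,"claw":0.2}
    - {"tx":26,"ty":35,"tz":-8,"az":-2.9,"claw":0.2}
    - {"tx":26,"ty":35,"tz":-8,"az":-2.9,"claw":0.2}
    - {"tx":26,"ty":35,"tz":-8,"az":-2.9,"claw":0.2}
    - {"tx":20.5,"ty":35,"tz":-8,"az":-2.6,"claw":0.2}
  newtons: 30

```text
$.increments[0]: bad value
```

step_arm:
  increments:
    - {"claw":0.2}
    - {"claw":0.2}
    - {"claw":0.2}

```text
$.increments[0]: bad value
```

step_arm:
  increments:
    - {"tx":26,"ty":35,"tz":-8,"ax":0,"ay":0,"az":-2.9,"claw":0.2}
    - {"tx":26,"ty":35,"tz":-8,"ax":0,"ay":0,"az":-2.9,"claw":0.2}
    - {"tx":26,"ty":35,"tz":-8,"ax":0,"ay":0,"az":-2.9,"claw":0.2}
    - {"tx":26,"ty":35,"tz":-8,"ax":0,"ay":0,"az":-2.9,"claw":0.2}
    - {"tx":26,"ty":35,"tz":-8,"ax":0,"ay":0,"az":-2.9,"claw":0.2}
    - {"tx":26,"ty":35,"tz":-8,"ax":0,"ay":0,"az":-2.9,"claw":0.2}
    - {"tx":26,"ty":35,"tz":-8,"ax":0,"ay":0,"az":-2.9,"claw":0.2}
    - {"tx":26,"ty":35,"tz":-8,"ax":0,"ay":0,"az":-2.9,"claw":0.2}
    - {"tx":26,"ty":35,"tz":-8,"ax":0,"ay":0,"az":-2.9,"claw":0.2}
    - {"tx":26,"ty":35,"tz":-8,"ax":0,"ay":0,"az":-2.9,"claw":0.2}
    - {"tx":26,"ty":35,"tz":-8,"ax":0,"ay":0,"az":-2.9,"claw":0.2}
    - {"tx":20.5,"ty":35,"tz":-8,"ax":0,"ay":0,"az":-2.6,"claw":0.2}
  newtons: 30

```text
time_s: 1.3
tcp_pos: [0.5912, -0.1908, 0.1489]
eef_rot: [-180.0, -0.0, 170.3]
contact_force: [-0.1, -0.8, 0.2]
gripper_width: 0.0527
```

step_arm:
  increments:
    - {"tx":0,"ty":0,"tz":0,"ax":0,"ay":0,"az":0,"claw":0.2}
    - {"tx":0,"ty":0,"tz":0,"ax":0,"ay":0,"az":0,"claw":0.2}
    - {"tx":0,"ty":0,"tz":0,"ax":0,"ay":0,"az":0,"claw":0.2}

```text
time_s: 1.6
tcp_pos: [0.5898, -0.1928, 0.1494]
eef_rot: [-180.0, -0.0, 170.4]
contact_force: [-0.9, -1.3, 0.8]
gripper_width: 0.0524
```

step_arm:
  increments:
    - {"tx":0,"ty":0,"tz":-25,"ax":0,"ay":0,"az":0,"claw":0.2}
    - {"tx":0,"ty":0,"tz":-25,"ax":0,"ay":0,"az":0,"claw":0.2}
    - {"tx":0,"ty":0,"tz":-20,"ax":0,"ay":0,"az":0,"claw":0.2}
    - {"tx":0,"ty":0,"tz":-13,"ax":0,"ay":0,"az":0,"claw":0.2}
    - {"tx":0,"ty":0,"tz":-10,"ax":0,"ay":0,"az":0,"claw":0.2}
    - {"tx":0,"ty":0,"tz":0,"ax":0,"ay":0,"az":0,"claw":0.2}
    - {"tx":0,"ty":0,"tz":0,"ax":0,"ay":0,"az":0,"claw":0.2}

```text
time_s: 2.3
tcp_pos: [0.5906, -0.1928, 0.0572]
eef_rot: [-180.0, 0.0, 170.3]
contact_force: [1.4, -0.0, -1.3]
gripper_width: 0.0527
```

step_arm:
  increments:
    - {"tx":0,"ty":0,"tz":0,"ax":0,"ay":0,"az":0,"claw":-1}
    - {"tx":0,"ty":0,"tz":0,"ax":0,"ay":0,"az":0,"claw":-1}
    - {"tx":0,"ty":0,"tz":0,"ax":0,"ay":0,"az":0,"claw":-1}
    - {"tx":0,"ty":0,"tz":0,"ax":0,"ay":0,"az":0,"claw":-1}
    - {"tx":0,"ty":0,"tz":0,"ax":0,"ay":0,"az":0,"claw":-1}
    - {"tx":0,"ty":0,"tz":0,"ax":0,"ay":0,"az":0,"claw":-1}
  newtons: 40

```text
time_s: 2.9
tcp_pos: [0.5903, -0.1924, 0.0567]
eef_rot: [180.0, 0.0, 170.4]
contact_force: [-0.1, 1.2, 1.7]
gripper_width: 0.016
```

step_arm:
  increments:
    - {"tx":0,"ty":0,"tz":20,"ax":0,"ay":0,"az":0,"claw":-1}
    - {"tx":0,"ty":0,"tz":35,"ax":0,"ay":0,"az":0,"claw":-1}
    - {"tx":0,"ty":0,"tz":40,"ax":0,"ay":0,"az":0,"claw":-1}
    - {"tx":0,"ty":0,"tz":40,"ax":0,"ay":0,"az":0,"claw":-1}
    - {"tx":0,"ty":0,"tz":28,"ax":0,"ay":0,"az":0,"claw":-1}
    - {"tx":0,"ty":0,"tz":0,"ax":0,"ay":0,"az":0,"claw":-1}

```text
time_s: 3.5
tcp_pos: [0.5922, -0.1929, 0.2244]
eef_rot: [180.0, 0.4, 170.4]
contact_force: [0.8, -0.6, -1.2]
gripper_width: 0.0156
```

step_arm:
  increments:
    - {"tx":-2,"ty":23,"tz":0,"ax":0,"ay":0,"az":1.6,"claw":-1}
    - {"tx":-3,"ty":35,"tz":0,"ax":0,"ay":0,"az":1.8,"claw":-1}
    - {"tx":-3,"ty":40,"tz":0,"ax":0,"ay":0,"az":1.8,"claw":-1}
    - {"tx":-3,"ty":40,"tz":0,"ax":0,"ay":0,"az":1.8,"claw":-1}
    - {"tx":-3,"ty":40,"tz":0,"ax":0,"ay":0,"az":1.8,"claw":-1}
    - {"tx":-3,"ty":40,"tz":0,"ax":0,"ay":0,"az":1.8,"claw":-1}
    - {"tx":-3,"ty":40,"tz":0,"ax":0,"ay":0,"az":1.8,"claw":-1}
    - {"tx":-3,"ty":40,"tz":0,"ax":0,"ay":0,"az":1.8,"claw":-1}
    - {"tx":-3,"ty":40,"tz":0,"ax":0,"ay":0,"az":1.8,"claw":-1}
    - {"tx":-2,"ty":35,"tz":0,"ax":0,"ay":0,"az":1.8,"claw":-1}
    - {"tx":-2,"ty":20,"tz":0,"ax":0,"ay":0,"az":1.8,"claw":-1}
    - {"tx":0,"ty":0,"tz":0,"ax":0,"ay":0,"az":0,"claw":-1}

```text
time_s: 4.7
tcp_pos: [0.5594, 0.2028, 0.2182]
eef_rot: [-180.0, -0.1, -169.8]
contact_force: [-0.1, -0.1, -2.5]
gripper_width: 0.0158
```

```bash
python3 - <<'E'
from h import *
from plant import r,optics
t=optics.capture("top");s=optics.capture("side")
pickle.dump((t,s),open("b.pkl","wb"))
im=np.zeros((480,800,3),np.uint8)
im[:480,:400]=crop(t,190,150,290,270,4); im[:480,400:800]=crop(s,280,130,380,250,4)
cv2.imwrite("pics/carry.png",im)
S=r.get_state();print(S["time_s"],S["tcp_pos"],S["eef_rot"],S["contact_force"],S["gripper_width"])
E
```

```text
4.8 [0.55953018 0.20061354 0.21843808] [-1.79961276e+02 -1.06344224e-01 -1.70015850e+02] [-0.28739692 -0.93829943 -1.47574061] 0.015299593283550092
```

View pics/carry.png

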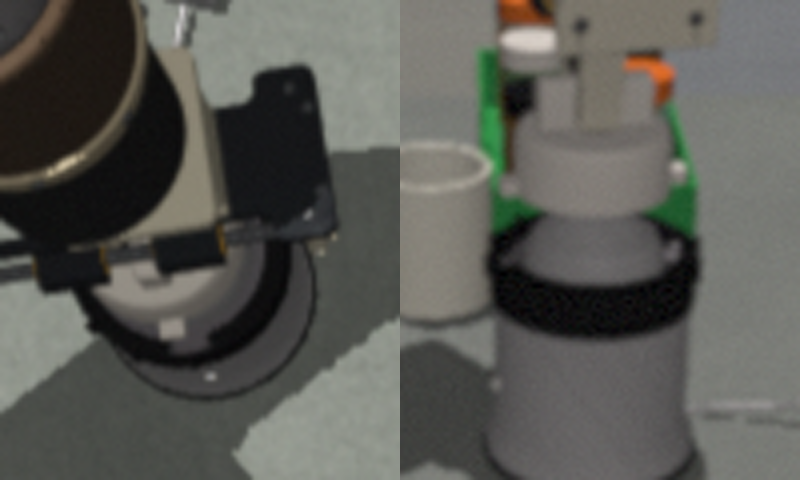

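The lid is held level over the grinder, with the near lug at (172,328) in the left half of the crop, just above the notch at about (190,345). I'll lower it in small rows and watch the force.

step_arm:
  increments:
    - {"tx":1,"ty":0,"tz":-12,"ax":0,"ay":0,"az":0,"claw":-1}
    - {"tx":0,"ty":0,"tz":-12,"ax":0,"ay":0,"az":0,"claw":-1}
    - {"tx":0,"ty":0,"tz":-5,"ax":0,"ay":0,"az":0,"claw":-1}
    - {"tx":0,"ty":0,"tz":-5,"ax":0,"ay":0,"az":0,"claw":-1}
    - {"tx":0,"ty":0,"tz":0,"ax":0,"ay":0,"az":0,"claw":-1}

```text
time_s: 5.3
tcp_pos: [0.5609, 0.2, 0.1846]
eef_rot: [-180.0, -0.1, -170.1]
contact_force: [-0.0, -0.1, -1.3]
gripper_width: 0.0156
```

step_arm:
  increments:
    - {"tx":0,"ty":0,"tz":-2,"ax":0,"ay":0,"az":0,"claw":-1}
    - {"tx":0,"ty":0,"tz":-2,"ax":0,"ay":0,"az":0,"claw":-1}
    - {"tx":0,"ty":0,"tz":0,"ax":0,"ay":0,"az":0,"claw":-1}

```text
time_s: 5.6
tcp_pos: [0.5612, 0.2006, 0.1815]
eef_rot: [180.0, 0.0, -170.0]
contact_force: [-0.5, 0.1, -1.9]
gripper_width: 0.0158
```

step_arm:
  increments:
    - {"tx":0,"ty":0,"tz":-2,"ax":0,"ay":0,"az":0,"claw":-1}
    - {"tx":0,"ty":0,"tz":-2,"ax":0,"ay":0,"az":0,"claw":-1}
    - {"tx":0,"ty":0,"tz":0,"ax":0,"ay":0,"az":0,"claw":-1}

```text
time_s: 5.9
tcp_pos: [0.561, 0.2005, 0.1773]
eef_rot: [-180.0, -0.0, -170.0]
contact_force: [-0.4, -0.8, -1.5]
gripper_width: 0.0157
```

step_arm:
  increments:
    - {"tx":0,"ty":0,"tz":-2,"ax":0,"ay":0,"az":0,"claw":-1}
    - {"tx":0,"ty":0,"tz":-2,"ax":0,"ay":0,"az":0,"claw":-1}
    - {"tx":0,"ty":0,"tz":0,"ax":0,"ay":0,"az":0,"claw":-1}

```text
time_s: 6.2
tcp_pos: [0.561, 0.2004, 0.1732]
eef_rot: [-180.0, -0.0, -170.1]
contact_force: [-0.5, 0.2, -2.1]
gripper_width: 0.0158
```

step_arm:
  increments:
    - {"tx":0,"ty":0,"tz":-2,"ax":0,"ay":0,"az":0,"claw":-1}
    - {"tx":0,"ty":0,"tz":-2,"ax":0,"ay":0,"az":0,"claw":-1}
    - {"tx":0,"ty":0,"tz":0,"ax":0,"ay":0,"az":0,"claw":-1}

```text
time_s: 6.5
tcp_pos: [0.5614, 0.2006, 0.1698]
eef_rot: [180.0, 0.0, -170.0]
contact_force: [0.4, -0.1, 3.4]
gripper_width: 0.0159
```

The force rose by about 5 N at the expected rest height, so the lugs are in the notches. I'll press to roughly 6.5 mm.

step_arm:
  increments:
    - {"tx":0,"ty":0,"tz":-2,"ax":0,"ay":0,"az":0,"claw":-1}
    - {"tx":0,"ty":0,"tz":-2,"ax":0,"ay":0,"az":0,"claw":-1}
    - {"tx":0,"ty":0,"tz":0,"ax":0,"ay":0,"az":0,"claw":-1}
    - {"tx":0,"ty":0,"tz":0,"ax":0,"ay":0,"az":0,"claw":-1}

```text
time_s: 6.9
tcp_pos: [0.5614, 0.2006, 0.1658]
eef_rot: [180.0, 0.0, -170.0]
contact_force: [-1.8, -0.4, 4.3]
gripper_width: 0.0156
```

step_arm:
  increments:
    - {"tx":0,"ty":0,"tz":0,"ax":0,"ay":0,"az":-2,"claw":-1}
    - {"tx":0,"ty":0,"tz":0,"ax":0,"ay":0,"az":-2,"claw":-1}
    - {"tx":0,"ty":0,"tz":0,"ax":0,"ay":0,"az":-2,"claw":-1}
    - {"tx":0,"ty":0,"tz":0,"ax":0,"ay":0,"az":-2,"claw":-1}
    - {"tx":0,"ty":0,"tz":0,"ax":0,"ay":0,"az":0,"claw":-1}

```text
time_s: 7.4
tcp_pos: [0.5613, 0.2008, 0.1658]
eef_rot: [180.0, 0.0, -178.1]
contact_force: [-2.4, 1.1, 4.8]
gripper_width: 0.0159
```

```bash
python3 - <<'E'
from plant import r
S=r.get_state();print({k:S[k] for k in("time_s","tcp_pos","eef_rot","contact_force","moment","gripper_width")})
E
```

```text
{'time_s': 7.4, 'tcp_pos': array([0.56129597, 0.20075868, 0.16577882]), 'eef_rot': array([ 1.79978833e+02,  2.28788438e-02, -1.78062238e+02]), 'contact_force': array([-2.43935447,  1.12742254,  4.8028494 ]), 'moment': array([0.29595182, 0.64594854, 0.11853951]), 'gripper_width': 0.015867785393561134}
```

step_arm:
  increments:
    - {"tx":0,"ty":0,"tz":0,"ax":0,"ay":0,"az":-2,"claw":-1}
    - {"tx":0,"ty":0,"tz":0,"ax":0,"ay":0,"az":-2,"claw":-1}
    - {"tx":0,"ty":0,"tz":0,"ax":0,"ay":0,"az":-2,"claw":-1}
    - {"tx":0,"ty":0,"tz":0,"ax":0,"ay":0,"az":-2,"claw":-1}
    - {"tx":0,"ty":0,"tz":0,"ax":0,"ay":0,"az":-2,"claw":-1}
    - {"tx":0,"ty":0,"tz":0,"ax":0,"ay":0,"az":-2,"claw":-1}
    - {"tx":0,"ty":0,"tz":0,"ax":0,"ay":0,"az":-2,"claw":-1}
    - {"tx":0,"ty":0,"tz":0,"ax":0,"ay":0,"az":-2,"claw":-1}
    - {"tx":0,"ty":0,"tz":0,"ax":0,"ay":0,"az":-2,"claw":-1}
    - {"tx":0,"ty":0,"tz":0,"ax":0,"ay":0,"az":-2.6,"claw":-1}
    - {"tx":0,"ty":0,"tz":0,"ax":0,"ay":0,"az":0,"claw":-1}
    - {"tx":0,"ty":0,"tz":0,"ax":0,"ay":0,"az":0,"claw":-1}

```text
time_s: 8.6
tcp_pos: [0.5614, 0.201, 0.1658]
eef_rot: [179.9, 0.0, 161.5]
contact_force: [-1.9, 3.0, 4.7]
gripper_width: 0.0156
```

```bash
python3 - <<'E'
from h import *
from plant import r,optics
t=optics.capture("top");s=optics.capture("side")
pickle.dump((t,s),open("d.pkl","wb"))
im=np.zeros((480,800,3),np.uint8)
im[:480,:400]=crop(t,190,150,290,270,4); im[:480,400:800]=crop(s,280,130,380,250,4)
im=np.clip(255*(im/255.)**.6,0,255).astype(np.uint8)
cv2.imwrite("pics/turn.png",im)
S=r.get_state();print({k:S[k] for k in("time_s","tcp_pos","eef_rot","contact_force","moment","gripper_width")})
E
```

```text
{'time_s': 8.7, 'tcp_pos': array([0.56141723, 0.20098648, 0.16574451]), 'eef_rot': array([1.79950012e+02, 2.26876791e-02, 1.61444397e+02]), 'contact_force': array([-1.49040086,  2.3554386 ,  4.57762503]), 'moment': array([1.05735337, 0.47753882, 0.12584857]), 'gripper_width': 0.015175644830328808}
```

View pics/turn.png

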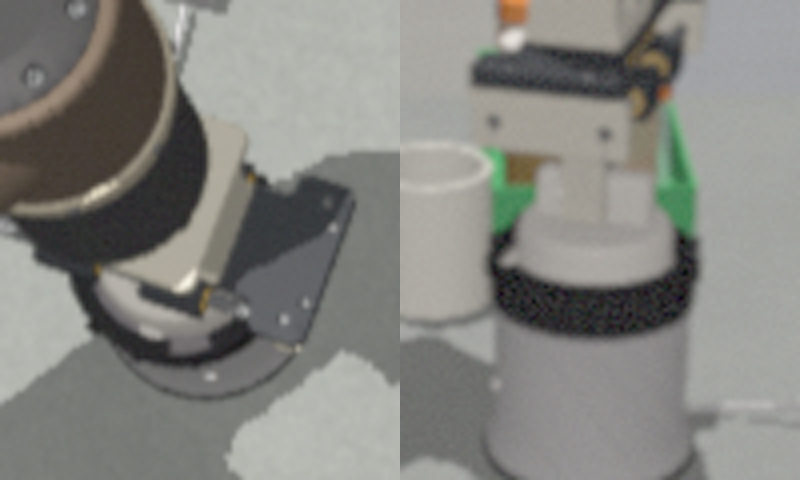

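The side crop shows a bright patch at (510,260), and the top crop one at (150,328). Either could be a lug riding on the rim, so I'm checking the height and tilt of the lid's cover from depth.

```bash
python3 - <<'E'
from h import *
t,s=pickle.load(open("d.pkl","rb"))
im=np.zeros((480,800,3),np.uint8)
im[:400,:400]=crop(t,205,210,255,260,8); im[:400,400:800]=crop(s,300,165,350,215,8)
im=np.clip(255*(im/255.)**.6,0,255).astype(np.uint8);cv2.imwrite("pics/z.png",im[:400])
for n,c,b in(("top",t,(205,205,260,250)),("side",s,(295,165,360,215))):
    P=cloud(c,*b);g=c["image"][b[1]:b[3],b[0]:b[2]].mean(2)
    d=np.hypot(P[...,0]-.561,P[...,1]-.2005)
    m=(d<.040)&(P[...,2]>.125)&(P[...,2]<.165)
    Q=P[m];print(n,m.sum(),np.percentile(Q[:,2],[5,25,50,75,95]).round(4))
    # lid top plane
    q=Q
    for _ in range(6):
        A=np.c_[q[:,:2]-[.561,.2005],np.ones(len(q))];k=np.linalg.lstsq(A,q[:,2],rcond=None)[0]
        e=np.abs(np.c_[Q[:,:2]-[.561,.2005],np.ones(len(Q))]@k-Q[:,2]);q=Q[e<max(.0015,np.percentile(e,50))]
    print("plane slope deg",np.degrees(k[:2]),"z0",k[2],len(q))
    m=(d>.044)&(d<.053)&(P[...,2]>.10)&(g>70)&(P[...,2]<.15)
    a=np.degrees(np.arctan2(P[...,1]-.2005,P[...,0]-.561))
    for A_,z_,g_,d_ in sorted(zip(a[m],P[...,2][m],g[m],d[m]))[::2]: print(round(A_),round(z_,4),round(g_),round(d_,3),end=" | ")
    print()
E
```

```text
top 107 [0.1388 0.1409 0.1428 0.1447 0.1472]
plane slope deg [-12.46615783   5.23828153] z0 0.13575963886792647 53
113 0.1106 70 0.044 | 159 0.1178 104 0.044 | 165 0.1189 84 0.045 | 
side 510 [0.1344 0.1421 0.1438 0.1553 0.163 ]
plane slope deg [5.83832283 7.81404337] z0 0.14644521394599144 255
-120 0.1327 122 0.044 | -111 0.1387 126 0.044 | -98 0.1351 127 0.044 | -87 0.1257 70 0.049 | -84 0.1399 128 0.045 | -84 0.1327 128 0.044 | -78 0.1302 126 0.044 | -72 0.1319 126 0.044 | -71 0.1257 94 0.047 | -70 0.1294 124 0.045 | -66 0.1379 120 0.044 | -66 0.1263 109 0.044 | -63 0.126 105 0.045 | -61 0.133 122 0.046 | -60 0.1298 119 0.044 | -56 0.1361 120 0.044 | -54 0.1292 115 0.046 | -53 0.1357 117 0.045 | -53 0.1377 119 0.044 | -50 0.135 117 0.045 | -48 0.1297 117 0.044 | -47 0.137 114 0.046 | -45 0.1315 113 0.045 | -44 0.1239 93 0.044 | -42 0.1355 110 0.045 | -40 0.1301 109 0.045 | -40 0.1254 100 0.045 | -37 0.1408 108 0.045 | -35 0.138 108 0.044 | -35 0.1287 104 0.045 | -30 0.1365 100 0.045 | -30 0.1387 103 0.044 | -28 0.1241 87 0.044 | -26 0.1378 85 0.046 | -23 0.1251 82 0.045 | -20 0.1404 86 0.044 | -17 0.1276 82 0.044 | 149 0.1241 72 0.046 | 161 0.1184 79 0.044 | 167 0.113 96 0.046 | 175 0.1208 85 0.045 | 179 0.12 85 0.047 |
```

View pics/z.png

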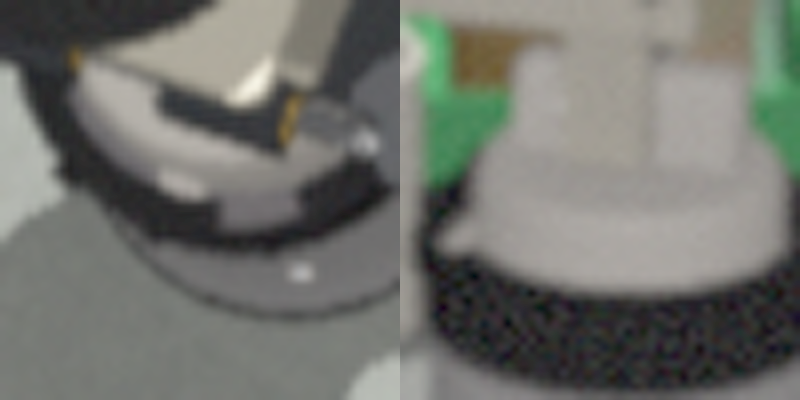

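```bash
python3 - <<'E'
from h import *
t,s=pickle.load(open("d.pkl","rb"))
c=np.array([.561,.2005])
for n,uv,z in(("lug",(227.9,232.9),.117),("notch .115",(237.25,235.0),.115),("notch .125",(237.25,235.0),.125),("midrib?",(205+66/8,210+172/8),.122)):
    p=ray(t,uv,z)[0][:2]-c;print(n,np.hypot(*p).round(4),np.degrees(np.arctan2(p[1],p[0])).round(1))
# brightness profile of the lug along arc r=.045, z=.117
th=np.radians(np.arange(145,215,1.5))
for rr,z in((.0445,.117),(.0455,.117),(.050,.120)):
    X=np.c_[c[0]+rr*np.cos(th),c[1]+rr*np.sin(th),np.full(len(th),z)]@t["R"].T+t["t"]
    b=cv2.remap(t["image"].mean(2).astype(np.float32),(X[:,0]/X[:,2]*t["fx"]+t["cx"]).astype(np.float32)[None],(X[:,1]/X[:,2]*t["fy"]+t["cy"]).astype(np.float32)[None],1)[0]
    print(rr,[(round(float(np.degrees(a)),1),int(x)) for a,x in zip(th,b)])
E
```

```text
lug 0.0427 163.8
notch .115 0.0455 -170.6
notch .125 0.0472 -169.2
midrib? 0.0571 133.4
0.0445 [(145.0, 50), (146.5, 51), (148.0, 51), (149.5, 51), (151.0, 55), (152.5, 60), (154.0, 66), (155.5, 79), (157.0, 87), (158.5, 94), (160.0, 94), (161.5, 96), (163.0, 93), (164.5, 91), (166.0, 90), (167.5, 90), (169.0, 75), (170.5, 62), (172.0, 50), (173.5, 43), (175.0, 46), (176.5, 51), (178.0, 60), (179.5, 65), (181.0, 67), (182.5, 67), (184.0, 67), (185.5, 68), (187.0, 69), (188.5, 69), (190.0, 68), (191.5, 67), (193.0, 66), (194.5, 65), (196.0, 66), (197.5, 66), (199.0, 62), (200.5, 57), (202.0, 46), (203.5, 38), (205.0, 34), (206.5, 31), (208.0, 33), (209.5, 32), (211.0, 32), (212.5, 32), (214.0, 31)]
0.0455 [(145.0, 40), (146.5, 40), (148.0, 39), (149.5, 40), (151.0, 40), (152.5, 41), (154.0, 42), (155.5, 54), (157.0, 63), (158.5, 64), (160.0, 65), (161.5, 68), (163.0, 73), (164.5, 67), (166.0, 63), (167.5, 59), (169.0, 49), (170.5, 39), (172.0, 32), (173.5, 28), (175.0, 33), (176.5, 43), (178.0, 55), (179.5, 62), (181.0, 65), (182.5, 66), (184.0, 66), (185.5, 66), (187.0, 66), (188.5, 67), (190.0, 67), (191.5, 67), (193.0, 66), (194.5, 65), (196.0, 65), (197.5, 63), (199.0, 56), (200.5, 49), (202.0, 38), (203.5, 29), (205.0, 22), (206.5, 21), (208.0, 24), (209.5, 23), (211.0, 21), (212.5, 22), (214.0, 22)]
0.05 [(145.0, 13), (146.5, 13), (148.0, 12), (149.5, 12), (151.0, 13), (152.5, 13), (154.0, 12), (155.5, 13), (157.0, 13), (158.5, 13), (160.0, 13), (161.5, 13), (163.0, 13), (164.5, 12), (166.0, 12), (167.5, 12), (169.0, 13), (170.5, 14), (172.0, 15), (173.5, 15), (175.0, 18), (176.5, 29), (178.0, 41), (179.5, 54), (181.0, 57), (182.5, 59), (184.0, 60), (185.5, 59), (187.0, 58), (188.5, 58), (190.0, 58), (191.5, 58), (193.0, 58), (194.5, 57), (196.0, 57), (197.5, 57), (199.0, 53), (200.5, 41), (202.0, 29), (203.5, 20), (205.0, 17), (206.5, 15), (208.0, 14), (209.5, 14), (211.0, 14), (212.5, 14), (214.0, 12)]
```

The lug centre is at about 162°, visible only inside the 46 mm flange edge, with its top at 0.118 m. That puts it under the flange, about 28° past the notch centre at 189.5°. I'll add about 1° to allow for the ring's play, hold, check and hand in.

step_arm:
  increments:
    - {"tx":0,"ty":0,"tz":0,"ax":0,"ay":0,"az":-1,"claw":-1}
    - {"tx":0,"ty":0,"tz":0,"ax":0,"ay":0,"az":0,"claw":-1}
    - {"tx":0,"ty":0,"tz":0,"ax":0,"ay":0,"az":0,"claw":-1}
    - {"tx":0,"ty":0,"tz":0,"ax":0,"ay":0,"az":0,"claw":-1}
    - {"tx":0,"ty":0,"tz":0,"ax":0,"ay":0,"az":0,"claw":-1}

```text
time_s: 9.2
tcp_pos: [0.5615, 0.2006, 0.1657]
eef_rot: [180.0, 0.0, 160.4]
contact_force: [0.1, 2.7, 4.1]
gripper_width: 0.0158
```

```bash
python3 - <<'E'
from plant import r
S=r.get_state();print({k:S[k] for k in("time_s","tcp_pos","eef_rot","contact_force","moment","gripper_width")})
print(r.close_job())
E
```

```text
{'time_s': 9.2, 'tcp_pos': array([0.56145172, 0.20063171, 0.16569286]), 'eef_rot': array([1.79976253e+02, 2.51289851e-02, 1.60364300e+02]), 'contact_force': array([0.08982896, 2.68615095, 4.07747992]), 'moment': array([ 1.15146698, -0.09657204,  0.17631012]), 'gripper_width': 0.015789469149707056}
the job is handed in; nothing more can be done
None
```

I fitted the lid on the grinder with its lugs in the notches and pressed it down about 5.5–6 mm. I then turned it clockwise by about 29.6° (0.52 rad), to the pulse position. The job was handed in at 9.2 s with the gripper still holding the bar.

- **Depth:** the last camera check, about 1° before the final position, put the lid's cover at 0.1435 m, so its underside was at about 0.1095 m. The upward force was about 6 N above the level before contact, which fits the spring.
- **Lugs:** the one lug in view was under the flange, about 28° past its notch. The 1° I added after that allows for the ring's play.
- **Click:** the lid stayed far short of the roughly 0.9 rad where it clicks.
- **Grip:** the opening stayed at about 15.8 mm, against the bar's 16 mm thickness. The turning moment of about 0.18 N m was roughly the expected 0.14.
- **Not confirmed:** the plane fits for the lid's tilt were too noisy to use and disagreed between the two cameras. The far lug was hidden by the gripper. I did not re-measure the other objects; no sudden contact force showed up in the readings.

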